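# Fit the julienne insert in the box slicer

## Robot

A 6-joint arm with a two-finger parallel gripper is mounted at the origin on a cart in front of the work surface, level with it; the furniture and walls round the work are solid. World frame = base frame: x ahead of the robot, y to its left, z up, the work surface at z = 0. Lengths are in m, angles in rad, forces in N, time in s.
With the tool pointing down it reaches from about 0.25 to 0.775 m from the base axis. Payload 4 kg.
Tool frame: the origin (TCP) lies midway between the tips of the shut fingers; the grasp point (between the pads) lies 19 mm behind it; z points along the fingers, y is the line along which they close (so a half turn about z gives the same grasp; the last joint's range is limited). The gripper opens to 94 mm and grips with 3 to 60 N. Pads are 16 mm wide; open, the fingers measure 119 mm over their backs; the gripper's body (75 mm by 177 mm) begins 78 mm behind the grasp point.
Start: joints at [1.085, 0.087, 1.371, -0, 1.684, -0.103], TCP at [0.205, 0.51, 0.206] pointing down, gripper open.
Joint ranges: [-3.1, 3.1], [-0.76, 2.03], [0.27, 2.55], [-1.08, 4.22], [0.17, 2.65], [-2.57, 2.57]. Speed limits (rad/s): [2.79, 2.79, 3.14, 3.14, 3.14, 3.14].

## Interface

Orientations are given as [roll, pitch, yaw] about the fixed x, y, z axes, in that order (R = Rz(yaw) Ry(pitch) Rx(roll)).
In Python, from bench import robot gives the robot as it stands.
- The arm moves only by the tool servo_tool, never from a script. Its argument "moves" is a list of rows, each a list of 5 numbers: the shift along the tool's x, y, z in units of 25 mm (1.0 is 25 mm), then the turn about the tool's z in units of 6 degrees (1.0 is 6 degrees), then the closure, from 0 (fully open) to 1 (shut). In form: [[dx, dy, dz, yaw, gripper], ...]. A call has 1 to 10 rows; each row is the pose to reach, as a shift and turn from the pose commanded when the call began, along the tool's axes at that moment; what a row does not reach only later rows make up. A row lasts 1/12 s, in which the tool goes at most 41.7 mm and 7.16 degrees, less where a joint would pass 70% of its speed; a pose out of reach is approached as far as the arm can. A call with a gripper value outside its range is refused whole. The fingers move at their own pace and stop on an object; the grip force is fixed at half the most. Time passes only in rows, so rows that repeat a pose let the fingers close. It gives the time, the measured TCP pose, the force, the opening and the grip force at its end, in the units of the state.
- robot.get_obs(): the state, without advancing time (a new reading comes with each control period).
- robot.snapshot(name): name is "side" or "top" or "wrist"; returns a dict with "image" (480x640x3 uint8, blue, green, red), "fx", "fy", "cx", "cy" (pixels), "eye" and "orientation" of the camera in the world; the wrist camera has in their place "T_tool_cam" (4x4, takes a point from camera to tool coordinates, whose origin is the TCP and whose axes are the flange's). Camera axes: x right, y down, z forward; pixel columns grow to the right and rows downward; lengths in m; the calibration is good to about 2 mm. A picture is of the moment at which its call begins: read the wrist's pose just before it. There is no depth.
- robot.close_job(): hands the job in; it is judged then, once.
The state is a dict: "time": time; "joint_positions": joint angles; "qvel": joint speeds; "joint_torque": joint torques, N m; "tool_pos": TCP position; "ee_rot": TCP orientation; "wrist_force": force on the tool from outside, world axes, zero at the start; "wrist_torque": the same for the moment, N m; "width": finger opening in m; "finger_force": force on a finger pad.
Only numpy, scipy, OpenCV 4.12 (cv2) and the standard library are available. Lean on these libraries where they do the work, as an engineer would, in place of code of your own. Each camera call takes 0.05 s, during which the arm holds its last target. There are 200 camera calls.

## Task

Fit the julienne insert, the steel plate with the row of small teeth, into the box slicer so that we can cut strips: teeth end first and level, push it across the raised lip at the handle end and against the sprung catch under the blade until its tail clears the lip, then down flat onto the pocket floor, held between lip and catch, and let go. Work by feel with a light hand: the plastic catch has only a few millimetres of travel and breaks if the insert or the hand ever bears on the slicer (catch, lip, floor and rails together) with more than about 2.5 kg. Leave the plain insert where it lies.

Things in the scene. Friction and masses are not known exactly. Their poses are not given: they have to be found in the camera images.
- toothed_insert: Julienne insert: steel plate 100 x 62 x 6 mm (x, y, z), about 0.1 kg, lying flat on the worktop. Origin: centre of its underside; +x points to the nose end, z up. Tail end face at x = -50 mm, nose end face at x = +50 mm. Eight small teeth, 5 mm high, stand in a row across it at x = +36 mm.
- rib (a point): Middle of the toothed insert's black grip rib, at x = -25, y = 0, z = 13 mm in its frame. The rib is 10 mm thick in x, 34 mm long in y and stands from z = 6 (plate top) to 20 mm; pinch it from above with the fingers closing along the insert's x. The plate is bare on both sides of it.
- nose (a point): Middle of the toothed insert's nose end face: x = +50, y = 0, z = 3 mm in its frame.
- plain_insert: The other insert: same plate, same rib and same frame, but without teeth. To be left alone.
- slicer: Grey slicer on a clear catch box, fixed, 314 x 96 x 87 mm. Origin on the worktop below the middle of the lip's inner face; +x is the way an insert goes in (handle to blade), z up. Handle x = -110 to -5 mm, 40 mm wide, top z = 70. Two side rails from x = -6 on: inner faces at y = +-33.5 mm, tops at z = 80. Blade bridge across at x = 97 to 109, underside z = 83, top z = 87.
- lip_mid (a point): Middle of the inner upper edge of the lip: x = 0, y = 0, z = 72 mm in the slicer's frame. The lip is a bar across between the rails, from x = -6 to 0, crest at z = 72 mm; its inner face is upright. Beyond it (x > 0) is the pocket, its flat floor 5 mm below the crest.
- catch_face (a point): Middle of the sprung catch's face, at x = 98, y = 0, z = 74.5 mm in the slicer's frame when free. A black block 36 mm wide, z = 67.5 to 81.5 mm, that closes the pocket's far end. It gives way along +x, with 5 N at first and 1 N more per mm, to a hard stop after 4.5 mm. The free pocket (98 mm) is 2 mm too short for the insert.
- seat (a point): Where the insert's origin comes when seated: x = 50, y = 0, z = 67 mm in the slicer's frame, on the pocket floor. The insert then lies flat, its axes parallel to the slicer's, its tail face against the lip and its nose face against the catch, which is held back 2 mm.
Not all that is in view belongs to the job. Leave any orange look-alike of the toothed_insert alone.

How it is judged:
At the end, for the whole second after the job is handed in: The toothed insert lies flat (within 0.03 rad) and nose-first in the pocket: origin within 2 mm of its seat along the slicer (2.5 mm towards the blade), 4 mm across and 1.5 mm in height, so that its tail is behind the lip; at rest and let go, and the plain insert not moved more than 15 mm (x of nose in the frame of slicer between 0.098 and 0.1025 m and x of toothed_insert in the frame of slicer between 0.048 and 0.0525 m and y of toothed_insert in the frame of slicer between -0.004 and 0.004 m and z of toothed_insert in the frame of slicer between 0.0655 and 0.0685 m and angle between the z axis of toothed_insert and the z axis of slicer, either way round below 0.03 rad and linear speed of toothed_insert below 0.02 m/s and contact force between the fingers and toothed_insert below 0.1 N and distance of plain_insert from where it was at the start of the episode below 0.015 m); the robot touches nothing.
It fails at once if the toothed insert bears on the slicer (contacts with catch, lip, floor and rails added up) with more than 25 N (contact force between toothed_insert and slicer above 25 N).
It fails at once if the gripper or arm pushes on the slicer itself with more than 25 N (contact force between any of the fingers, the arm and slicer above 25 N).
It fails at once if the plain insert is moved more than 15 mm (distance of plain_insert from where it was at the start of the episode above 0.015 m).
It also fails if it takes over 54 s, if anything falls off the work surface, if the arm or the gripper's body presses on something with over 40 N, if the wrist force passes 120 N, or if a joint passes its speed limit or range.

## Working session

There is one attempt and no reset: what is moved stays moved. The work goes in short steps, Python scripts to look and compute and a tool call to move; the robot and the scene stay as the last step left them, time stands still between calls to the robot, and variables do not carry over. Pictures are saved under pics/ and viewed, at most 10 in all, crops included, and the job is handed in when it is done.

Besides the shell and the picture viewer there is one more tool, called as name([rows], argument=value, ...), one row to a line, values as JSON. servo_tool: Moves the arm, as the interface text tells. Its arguments: {"type":"object","properties":{"moves":{"type":"array"}},"required":["moves"]}

```bash
mkdir -p pics; python3 - <<'E'
from bench import robot
import cv2,numpy as np
o=robot.get_obs();print({k:np.round(v,4).tolist() for k,v in o.items()})
for n in("top","side","wrist"):
    s=robot.snapshot(n);cv2.imwrite(f"pics/{n}0.png",s["image"])
    print(n,{k:np.round(v,4).tolist() for k,v in s.items() if k!="image"})
E
```

```text
{'time': 0.0, 'joint_positions': [1.0849, 0.0879, 1.3722, -0.0, 1.6836, -0.1031], 'qvel': [0.0008, 0.0004, 0.0001, -0.0009, 0.002, -0.0007], 'joint_torque': [0.0004, -34.019, -30.2424, 0.0718, 0.0331, -0.0002], 'tool_pos': [0.2052, 0.5097, 0.2043], 'ee_rot': [-3.1395, -0.0002, 2.7588], 'wrist_force': [0.3371, -0.1269, 0.4512], 'wrist_torque': [-0.0132, 0.0229, -0.0142], 'finger_force': 0.0, 'width': 0.0941}
top {'fx': 577.2877, 'fy': 577.2877, 'cx': 319.728, 'cy': 236.5968, 'eye': [0.4248, 0.066, 1.2507], 'orientation': [-3.0573, -0.0093, -1.5809]}
side {'fx': 480.988, 'fy': 480.988, 'cx': 319.2705, 'cy': 239.2302, 'eye': [0.5272, 0.9066, 0.7358], 'orientation': [-2.2486, 0.0013, 3.1412]}
wrist {'fx': 401.5207, 'fy': 401.5207, 'cx': 323.2369, 'cy': 240.2938, 'T_tool_cam': [[-0.0003, -0.9719, -0.2352, 0.0679], [1.0, -0.0005, 0.0008, 0.0001], [-0.0009, -0.2352, 0.9719, -0.1793], [0.0, 0.0, 0.0, 1.0]]}
```

View pics/top0.png

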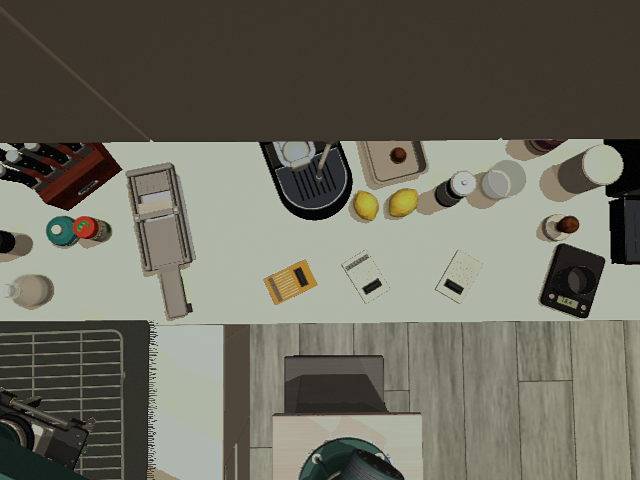

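View pics/side0.png

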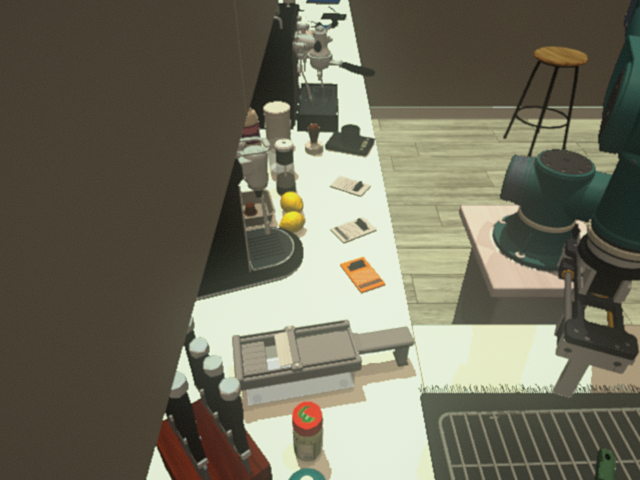

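Candidates in the top view are orange (290,282), which is the look-alike; white (365,276) with a band across its end, possibly the teeth; and white speckled (459,276), possibly the plain insert. I'll confirm with an enlarged crop.

```bash
python3 - <<'E'
import cv2,numpy as np
t=cv2.imread("pics/top0.png")
a=cv2.resize(t[240:315,335:490],None,fx=5,fy=5,interpolation=cv2.INTER_CUBIC)
cv2.imwrite("pics/c1.png",a)
b=cv2.resize(t[155:325,115:205],None,fx=3.5,fy=3.5,interpolation=cv2.INTER_CUBIC)
s=cv2.imread("pics/side0.png")
c=cv2.resize(s[310:415,225:420],(480,258),interpolation=cv2.INTER_CUBIC)
im=np.zeros((600,800,3),np.uint8);im[:595,:315]=b;im[:258,318:798]=c
cv2.imwrite("pics/c2.png",im)
E
```

```text
(no output)
```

View pics/c1.png

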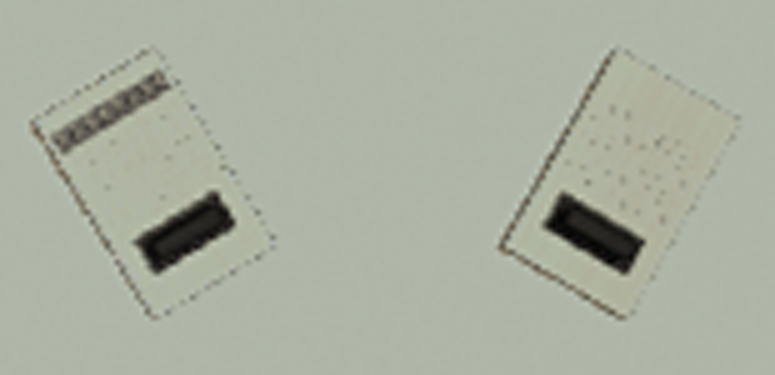

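View pics/c2.png

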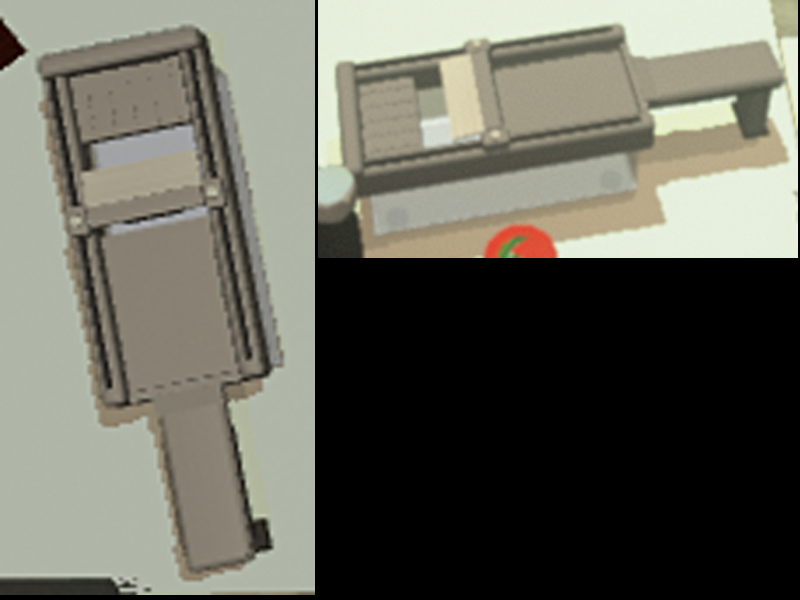

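c1 shows a dark tooth row at one end of the left plate, at top-view (357,262), with its rib at (372,287). The right plate (459,276) has only speckles, so it is the plain insert, and (365,276) is the toothed one. In c2 the slicer handle points to the robot, and the lip is around (168,268). Next: coarse poses.

```bash
cat > h.py <<'E'
from bench import robot
import cv2,numpy as np
from scipy.spatial.transform import Rotation as R
def cam(name):
    o=robot.get_obs(); s=robot.snapshot(name)
    if "T_tool_cam" in s:
        T=np.array(s["T_tool_cam"]);Rt=R.from_euler("xyz",o["ee_rot"]).as_matrix()
        s["Rw"]=Rt@T[:3,:3];s["E"]=np.array(o["tool_pos"])+Rt@T[:3,3]
    else: s["Rw"]=R.from_euler("xyz",s["orientation"]).as_matrix();s["E"]=np.array(s["eye"])
    return s
def pt(s,uv,z):
    uv=np.atleast_2d(uv).astype(float)
    d=np.c_[(uv[:,0]-s["cx"])/s["fx"],(uv[:,1]-s["cy"])/s["fy"],np.ones(len(uv))]@s["Rw"].T
    return s["E"]+d*((z-s["E"][2])/d[:,2])[:,None]
def px(s,p):
    c=(np.atleast_2d(p)-s["E"])@s["Rw"]
    return np.c_[s["fx"]*c[:,0]/c[:,2]+s["cx"],s["fy"]*c[:,1]/c[:,2]+s["cy"]]
def need(pos,yaw):
    "shift in tool axes (units) and turn (units) from measured pose to pos, yaw"
    o=robot.get_obs();Rt=R.from_euler("xyz",o["ee_rot"]).as_matrix()
    d=(yaw-o["ee_rot"][2]+np.pi)%(2*np.pi)-np.pi
    return np.round(Rt.T@(np.array(pos)-o["tool_pos"])/.025,3), round(-np.degrees(d)/6,3)
E
python3 - <<'E'
from h import *
s=cam("top")
c=lambda l:np.array(l)/5+[335,240]
P=pt(s,c([[32,122],[155,47],[275,243],[153,318]]),.006);print("ins",P.round(4).tolist())
n=(P[0]+P[1]-P[2]-P[3])/2;print(P.mean(0),np.linalg.norm(n),np.arctan2(n[1],n[0]))
print("rib",pt(s,c([[186,232]]),.02))
k=lambda l:np.array(l)/3.5+[115,155]
S=pt(s,k([[105,403],[270,373],[40,65],[205,30]]),.08);H=pt(s,k([[185,572],[252,558]]),.07)
print(S.round(4).tolist(),H.round(4).tolist())
n=(S[2]+S[3]-S[0]-S[1])/2;print(np.linalg.norm(n),np.arctan2(n[1],n[0]),(S[0]+S[1])/2,H.mean(0))
E
```

```text
ins [[0.4692, 0.0073, 0.006], [0.5011, -0.0463, 0.006], [0.4162, -0.0966, 0.006], [0.3847, -0.0435, 0.006]]
[ 0.44277466 -0.04479076  0.006     ] 0.09862887636428962 0.5376514033881865
rib [[ 0.42130735 -0.05694675  0.02      ]]
[[0.4588, 0.4077, 0.08], [0.4752, 0.3129, 0.08], [0.6567, 0.4487, 0.08], [0.6767, 0.3526, 0.08]] [[0.3611, 0.363, 0.07], [0.3687, 0.3244, 0.07]]
0.20374569824431868 0.19933822455387706 [0.46702087 0.36029078 0.08      ] [0.36487941 0.3437399  0.07      ]
```

```bash
python3 - <<'E'
from h import *
print(need([.4213,-.057,.13],2.108))
E
```

```text
(array([-16.485, -17.803,   3.012]), np.float64(6.214))
```

servo_tool([
  [-1.1, -1.2, 0, 0.6, 0],
  [-2.2, -2.4, 0, 1.2, 0],
  [-3.3, -3.6, 0, 1.8, 0],
  [-4.4, -4.8, 0, 2.4, 0],
  [-5.5, -6.0, 0, 3.0, 0],
  [-6.6, -7.2, 0, 3.6, 0],
  [-7.7, -8.4, 0, 4.2, 0],
  [-8.8, -9.6, 0, 4.8, 0],
  [-9.9, -10.8, 0, 5.4, 0],
  [-11.0, -12.0, 0, 6.2, 0],
])

```text
time: 1.03
tool_pos: [0.3485, 0.1274, 0.2055]
ee_rot: [3.141, 0.0, 2.107]
wrist_force: [0.4, 0.3, 0.2]
width: 0.0939
finger_force: 0.0
```

```bash
python3 - <<'E'
from h import *
print(need([.4213,-.057,.13],2.108),robot.get_obs()["time"],robot.get_obs()["ee_rot"])
E
```

```text
(array([-7.828, -1.263,  3.022]), np.float64(-0.014)) 1.0333 [3.14066677e+00 1.78685017e-04 2.10656934e+00]
```

servo_tool([
  [-1.3, -0.2, 0.5, 0, 0],
  [-2.6, -0.4, 1.0, 0, 0],
  [-3.9, -0.6, 1.5, 0, 0],
  [-5.2, -0.8, 2.0, 0, 0],
  [-6.5, -1.0, 2.5, 0, 0],
  [-7.8, -1.25, 3.0, 0, 0],
  [-7.8, -1.25, 3.0, 0, 0],
  [-7.8, -1.25, 3.0, 0, 0],
])

```text
time: 1.7
tool_pos: [0.421, -0.0551, 0.1293]
ee_rot: [-3.14, -0.003, 2.106]
wrist_force: [-0.6, -0.2, 0.2]
width: 0.094
finger_force: 0.0
```

```bash
python3 - <<'E'
from h import *
s=cam("wrist");cv2.imwrite("pics/w1.png",s["image"])
print(robot.get_obs()["tool_pos"],px(s,[[.4213,-.057,.02]]))
E
```

```text
[ 0.42131889 -0.05414718  0.13013524] [[322.23413754 240.76063523]]
```

View pics/w1.png

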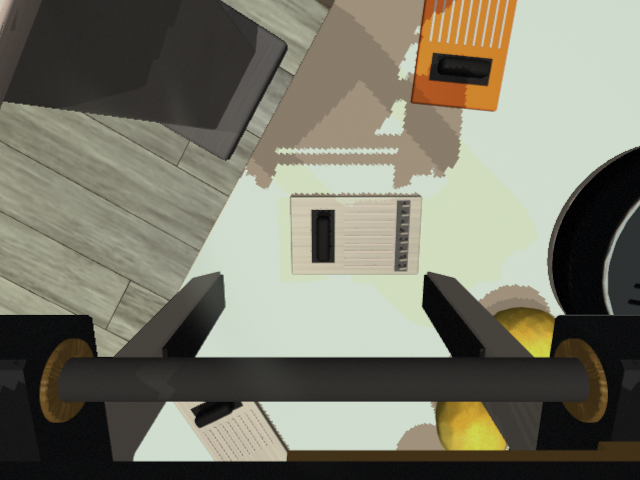

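The wrist view shows the toothed insert squarely: plate from (292,196) to (421,274), rib (322,236), teeth in a column at x=403. I'll measure it exactly.

```bash
python3 - <<'E'
from h import *
s=cam("wrist");g=cv2.cvtColor(s["image"],cv2.COLOR_BGR2GRAY)
m=np.zeros_like(g);m[200:272,300:345]=(g[200:272,300:345]<70)*255
c=max(cv2.findContours(m,0,2)[0],key=cv2.contourArea);print(cv2.minAreaRect(c))
b=cv2.boxPoints(cv2.minAreaRect(c));print("rib",pt(s,b,.02).round(4).tolist(),pt(s,b.mean(0),.02))
# plate edges in subpixel: corners
cr=np.array([[292,196],[421,196],[292,274],[418,274]],np.float32).reshape(-1,1,2)
cv2.cornerSubPix(g,cr,(4,4),(-1,-1),(3,50,.01));print(cr.reshape(-1,2))
P=pt(s,cr.reshape(-1,2),.006);v=(P[1]-P[0]+P[3]-P[2])/2
print("plate c",P.mean(0),np.linalg.norm(v),np.arctan2(v[1],v[0]))
o=robot.get_obs();print(o["tool_pos"],o["ee_rot"])
yaw=np.arctan2(v[1],v[0]);rib=P.mean(0)-.025*v/np.linalg.norm(v);print(rib,need([rib[0],rib[1],.008],yaw+np.pi/2))
E
```

```text
((321.5, 236.5), (51.0, 21.0), 90.0)
rib [[0.4035, -0.0413, 0.02], [0.4166, -0.0335, 0.02], [0.4366, -0.0666, 0.02], [0.423, -0.0747, 0.02]] [[ 0.41976076 -0.05376244  0.02      ]]
[[288.78552 196.21957]
 [419.7801  196.72043]
 [290.74484 274.28525]
 [416.02042 273.7952 ]]
plate c [ 0.44275451 -0.04349358  0.006     ] 0.09930726346755146 0.5370401445233529
[ 0.4215699  -0.05362208  0.13070528] [ 3.14122120e+00 -5.83976354e-04  2.10965582e+00]
[ 0.42127384 -0.05628346  0.006     ] (array([-0.088, -0.067,  4.908]), np.float64(0.017))
```

servo_tool([
  [-0.04, -0.05, 1.2, 0, 0.6],
  [-0.04, -0.05, 2.4, 0, 0.6],
  [-0.04, -0.05, 3.4, 0, 0.6],
  [-0.04, -0.05, 4.0, 0, 0.6],
  [-0.04, -0.05, 4.4, 0, 0.6],
  [-0.04, -0.05, 4.6, 0, 0.6],
  [-0.04, -0.05, 4.75, 0, 0.6],
  [-0.04, -0.05, 4.85, 0, 0.6],
  [-0.04, -0.05, 4.87, 0, 0.6],
  [-0.04, -0.05, 4.87, 0, 0.6],
])

```text
time: 2.63
tool_pos: [0.4219, -0.0558, 0.0096]
ee_rot: [3.14, 0.001, 2.11]
wrist_force: [0.2, 0.3, 0.0]
width: 0.038
finger_force: 0.0
```

servo_tool([
  [0, 0, 0, 0, 0.75],
  [0, 0, 0, 0, 0.9],
  [0, 0, 0, 0, 1],
  [0, 0, 0, 0, 1],
  [0, 0, 0, 0, 1],
  [0, 0, 0, 0, 1],
  [0, 0, 0, 0, 1],
  [0, 0, 0, 0, 1],
])

```text
time: 3.3
tool_pos: [0.4212, -0.0558, 0.0089]
ee_rot: [3.142, 0.0, 2.11]
wrist_force: [0.2, 0.2, 1.7]
width: 0.0096
finger_force: 30.0
```

servo_tool([
  [0, 0, -0.2, 0, 1],
  [0, 0, -0.8, 0, 1],
  [0, 0, -2.0, 0, 1],
  [0, 0, -3.5, 0, 1],
  [0, 0, -5.0, 0, 1],
  [0, 0, -6.5, 0, 1],
  [0, 0, -8.0, 0, 1],
  [0, 0, -8.0, 0, 1],
])

```text
time: 3.97
tool_pos: [0.4248, -0.0566, 0.2176]
ee_rot: [3.131, 0.011, 2.11]
wrist_force: [0.6, 0.3, 0.1]
width: 0.0094
finger_force: 30.0
```

```bash
python3 - <<'E'
from h import *
print(robot.get_obs()["tool_pos"],need([.40,.2,.21],1.765),need([.5,.26,.21],1.765))
E
```

```text
[ 0.42483443 -0.05656943  0.21762807] (array([9.321, 4.411, 0.251]), np.float64(3.291)) (array([9.328, 9.076, 0.303]), np.float64(3.291))
```

servo_tool([
  [1.2, 0.5, 0, 0.5, 1],
  [2.4, 1.0, 0, 1.0, 1],
  [3.6, 1.5, 0, 1.5, 1],
  [4.8, 2.0, 0, 2.0, 1],
  [6.0, 2.7, 0, 2.5, 1],
  [7.2, 3.7, 0, 3.0, 1],
  [8.0, 5.0, 0, 3.3, 1],
  [8.8, 6.3, 0, 3.3, 1],
  [9.3, 7.6, 0, 3.3, 1],
  [9.3, 8.8, 0, 3.3, 1],
])

```text
time: 4.8
tool_pos: [0.4901, 0.2602, 0.208]
ee_rot: [-3.14, -0.001, 1.768]
wrist_force: [-0.3, -0.4, -1.5]
width: 0.0096
finger_force: 30.0
```

servo_tool([
  [0, 0, 0, 0, 1],
  [0, 0, 0, 0, 1],
  [0, 0, 0, 0, 1],
  [0, 0, 0, 0, 1],
])

```text
time: 5.13
tool_pos: [0.49, 0.256, 0.209]
ee_rot: [-3.141, 0.0, 1.763]
wrist_force: [0.7, -0.4, -0.5]
width: 0.0095
finger_force: 30.0
```

```bash
python3 - <<'E'
from h import *
print(robot.get_obs()["tool_pos"],robot.get_obs()["ee_rot"])
s=cam("wrist");cv2.imwrite("pics/w2.png",s["image"])
E
```

```text
[0.48998708 0.25596035 0.20895855] [-3.14141228e+00  5.66770560e-05  1.76326862e+00]
```

View pics/w2.png

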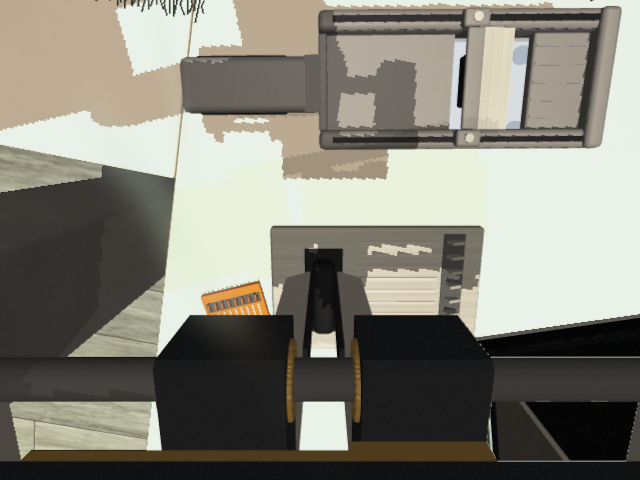

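w2 shows the held insert straight and level, front edge at row 226, teeth at column 455. The slicer is in the upper right: rails at rows 10–31 and 128–148, handle at columns 182–320, rail ends near column 320, catch (461,80), bridge at columns 465–485. Now the edge positions.

```bash
python3 - <<'E'
from h import *
o=robot.get_obs();s=cam("wrist");np.save("w2pose.npy",np.r_[o["tool_pos"],o["ee_rot"]])
g=cv2.cvtColor(cv2.imread("pics/w2.png"),cv2.COLOR_BGR2GRAY)
for c in(345,440): 
    print(c,list(zip(range(5,45),g[5:45,c])) and g[5:45,c].tolist(), g[115:155,c].tolist())
print("row60 300-350",g[60,300:350].tolist());print("row115",g[115,300:350].tolist());print("row80 445-500",g[80,445:500].tolist())
print("handle col 230",g[48:120,230].tolist(),"row 75 175-195",g[80,175:195].tolist())
o=np.array([.4721,.3613,0]);a=.19;M=R.from_euler("z",a).as_matrix()
for p in [[0,33.5,80],[0,-33.5,80],[0,48,80],[0,-48,80],[95,33.5,80],[95,-33.5,80],[0,0,72],[-6,0,72],[-6,48,80],[-5,20,70],[-110,20,70],[-110,-20,70],[97,0,87],[97,0,83],[98,0,81.5]]:
    print(p,px(s,o+M@np.array(p)/1e3).round(1)[0])
E
python3 - <<'E'
import cv2
i=cv2.imread("pics/w2.png")[0:160,300:500]
cv2.imwrite("pics/c3.png",cv2.resize(i,(750,600),interpolation=cv2.INTER_NEAREST))
E
```

```text
345 [237, 230, 171, 165, 135, 122, 125, 137, 149, 145, 61, 54, 55, 53, 54, 49, 73, 150, 174, 171, 162, 152, 145, 135, 120, 62, 78, 67, 65, 80, 130, 172, 172, 172, 173, 172, 174, 174, 172, 173] [174, 175, 175, 175, 175, 174, 175, 175, 174, 175, 174, 174, 164, 108, 102, 84, 111, 125, 142, 155, 158, 100, 61, 40, 39, 37, 38, 56, 100, 98, 91, 84, 76, 69, 96, 148, 148, 148, 147, 148]
440 [172, 170, 171, 162, 108, 120, 132, 143, 143, 93, 49, 48, 49, 47, 50, 54, 98, 157, 165, 159, 150, 141, 136, 128, 105, 88, 67, 66, 67, 98, 165, 167, 166, 166, 167, 165, 166, 166, 167, 166] [168, 167, 169, 169, 168, 168, 168, 165, 154, 144, 90, 90, 91, 85, 74, 91, 109, 118, 132, 144, 148, 136, 47, 44, 46, 46, 53, 97, 151, 144, 133, 128, 117, 121, 212, 237, 236, 237, 237, 236]
row60 300-350 [99, 98, 96, 91, 94, 97, 95, 95, 96, 95, 96, 95, 96, 95, 95, 96, 96, 95, 97, 99, 101, 102, 106, 106, 107, 98, 83, 97, 101, 110, 111, 111, 110, 110, 111, 110, 110, 110, 109, 110, 109, 109, 109, 127, 164, 163, 165, 173, 174, 174]
row115 [153, 153, 153, 147, 148, 148, 155, 172, 168, 154, 153, 153, 153, 158, 172, 171, 172, 171
[... 615 characters left out ...]
, 102, 100, 101, 101, 100, 101, 100, 101, 101, 100, 101, 101, 100, 100, 102, 100, 100, 100, 100, 102, 100, 100, 101, 99, 96, 89, 84, 80, 72, 60, 47, 21, 80, 167, 172, 172, 172, 172] row 75 175-195 [179, 178, 178, 178, 177, 165, 117, 92, 95, 97, 100, 101, 99, 99, 99, 100, 98, 98, 99, 98]
[0, 33.5, 80] [326.5  37.8]
[0, -33.5, 80] [326.2 136. ]
[0, 48, 80] [326.6  15.1]
[0, -48, 80] [326.1 155.9]
[95, 33.5, 80] [461.2  38.1]
[95, -33.5, 80] [453.8 136.2]
[0, 0, 72] [326.3  89.6]
[-6, 0, 72] [318.2  89.6]
[-6, 48, 80] [318.   15.1]
[-5, 20, 70] [319.6  61.2]
[-110, 20, 70] [177.   60.9]
[-110, -20, 70] [181.4 117.6]
[97, 0, 87] [463.5  87.2]
[97, 0, 83] [461.6  88. ]
[98, 0, 81.5] [462.3  88.2]
```

View pics/c3.png

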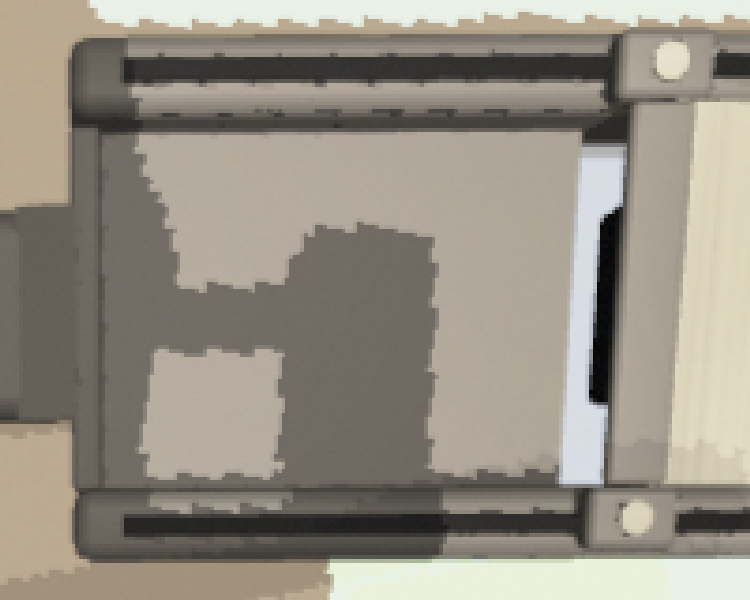

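c3 gives the lip as a band at columns 320–326.5, rail inner edges at rows 30 and 130, the catch face left edge at column 459, and the bridge edge at 464.5. Next I'll hover over the handle and lip, where wrist pictures can compare plate and rails directly.

```bash
python3 - <<'E'
from h import *
print(need([.4086,.352,.2],1.763),need([.4086,.352,.094],1.763))
E
```

```text
(array([ 4.394, -2.468,  0.379]), np.float64(0.001)) (array([ 4.393, -2.473,  4.619]), np.float64(0.001))
```

servo_tool([
  [1.0, -0.6, 0, 0, 1],
  [2.0, -1.2, 0, 0, 1],
  [3.2, -1.8, 0, 0, 1],
  [4.4, -2.45, 0.3, 0, 1],
  [4.4, -2.45, 1.3, 0, 1],
  [4.4, -2.45, 2.3, 0, 1],
  [4.4, -2.45, 3.3, 0, 1],
  [4.4, -2.45, 4.2, 0, 1],
  [4.4, -2.45, 4.6, 0, 1],
  [4.4, -2.45, 4.6, 0, 1],
])

```text
time: 6.07
tool_pos: [0.4076, 0.3513, 0.0912]
ee_rot: [-3.137, 0.002, 1.763]
wrist_force: [-0.6, -0.3, -1.3]
width: 0.0098
finger_force: 30.0
```

servo_tool([
  [0, 0, 0, 0, 1],
  [0, 0, 0, 0, 1],
])

```text
time: 6.23
tool_pos: [0.4106, 0.3534, 0.096]
ee_rot: [3.138, -0.002, 1.764]
wrist_force: [0.1, -0.2, -0.7]
width: 0.0094
finger_force: 30.0
```

```bash
python3 - <<'E'
from h import *
o=robot.get_obs();print(o["tool_pos"],o["ee_rot"],o["wrist_force"])
s=cam("wrist");cv2.imwrite("pics/w3.png",s["image"])
E
```

```text
[0.41059831 0.35340765 0.09595005] [ 3.13810584e+00 -1.58180671e-03  1.76352839e+00] [ 0.07024771 -0.22752029 -0.67141647]
```

View pics/w3.png

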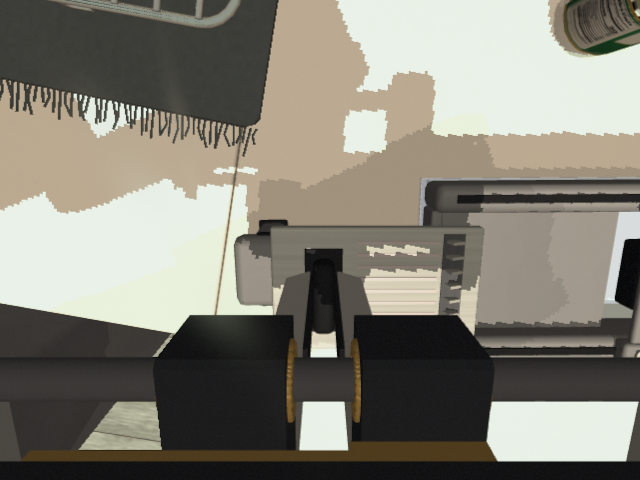

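w3 shows the insert nose (column 483) above the start of the pocket, plate front edge at row 227, near rail (rows 180–209) and far rail (about rows 325–355). Comparing plate and rails in the tool frame.

```bash
python3 - <<'E'
from h import *
s=cam("wrist");o=robot.get_obs();print(o["tool_pos"],o["ee_rot"])
g=cv2.cvtColor(s["image"],cv2.COLOR_BGR2GRAY)
for c in(510,560,590):print(c,"176-216",g[176:216,c].tolist(),"318-360",g[318:360,c].tolist())
print("plate rows220-236",[g[220:236,c].tolist() for c in(290,400,475)]);print("plate nose row 250",g[250,474:492].tolist(),"lip row 218 420-470",g[218,418:480].tolist(),"catch row 270",g[270,595:640].tolist())
Rt=R.from_euler("xyz",o["ee_rot"]).as_matrix();t=np.array(o["tool_pos"])
f=lambda uv,z:((pt(s,uv,z)-t)@Rt*1e3).round(1).tolist()
print("plate",f([[273,227],[483,228],[400,227]],t[2]-.0028))
print("rail up",f([[510,209],[590,209]],.08),"rail lo",f([[510,334],[590,334]],.08),"floor lo",f([[510,325]],.067))
print("lip",f([[430,218],[438,218]],.072),"catch base",f([[620,270]],.0675))
E
```

```text
[0.4106964  0.35358433 0.09604648] [ 3.13778193e+00 -1.77255970e-03  1.76361010e+00]
510 176-216 [147, 151, 165, 153, 97, 49, 50, 53, 63, 81, 96, 106, 112, 121, 129, 137, 145, 150, 135, 27, 37, 38, 37, 39, 37, 37, 54, 108, 150, 149, 148, 142, 136, 131, 125, 120, 111, 147, 146, 147] 318-360 [145, 145, 144, 143, 144, 134, 80, 79, 77, 68, 51, 49, 49, 49, 51, 50, 51, 56, 67, 82, 92, 103, 110, 116, 125, 134, 142, 148, 147, 132, 17, 36, 39, 37, 40, 39, 43, 92, 145, 80, 32, 34]
560 176-216 [144, 138, 161, 151, 73, 49, 49, 53, 70, 91, 109, 116, 124, 132, 141, 151, 151, 113, 71, 37, 37, 39, 36, 36, 37, 38, 66, 125, 148, 148, 143, 138, 132, 128, 118, 94, 122, 156, 155, 155] 318-360 [153, 153, 153, 154, 143, 91, 90, 89, 86, 55, 50, 47, 49, 51, 50, 49, 53, 64, 77, 91, 103, 114, 120, 128, 138, 146, 156, 147, 86, 46, 28, 35, 35, 36, 35, 38, 56, 111, 141, 79, 31, 33]
590 176-216 [144, 141, 163, 147, 48, 48, 50, 55, 74, 95, 111, 117, 125, 133, 142, 150, 157, 148, 77, 36, 35, 36, 36, 35, 34, 35, 48, 98, 150, 159, 153, 147, 140, 136, 128, 112, 135, 153, 154, 152] 318-360 [154, 153, 145, 108, 91, 90, 9
[... 596 characters left out ...]
 49, 66, 78, 86, 87, 85, 85, 84, 84, 82, 80, 77, 85, 84, 83, 85, 82, 85, 84, 84, 84, 82, 85, 83, 84, 84, 83, 82, 83, 83, 83, 83, 83, 84, 84, 83, 83, 106, 149, 149, 150, 150, 150, 148, 150, 149, 148, 148, 149, 149] catch row 270 [152, 152, 152, 153, 153, 152, 152, 153, 153, 152, 153, 152, 155, 176, 219, 219, 220, 219, 219, 220, 219, 219, 209, 147, 9, 9, 6, 8, 6, 10, 8, 11, 12, 7, 9, 13, 11, 11, 12, 12, 11, 16, 16, 13, 26]
plate [[30.3, -23.2, 2.8], [29.7, 74.3, 3.1], [30.2, 35.7, 3.0]]
rail up [[36.5, 92.1, 16.5], [36.5, 131.7, 16.6]] rail lo [[-30.6, 99.4, 16.4], [-30.7, 142.0, 16.5]] floor lo [[-31.6, 105.4, 29.4]]
lip [[30.6, 55.1, 24.3], [30.6, 59.2, 24.3]] catch base [[0.9, 161.6, 29.2]]
```

servo_tool([
  [0.04, 0, 0.1, 0, 1],
  [0.04, 0, 0.2, 0, 1],
  [0.04, 0, 0.3, 0, 1],
  [0.04, 0, 0.4, 0, 1],
  [0.04, 0, 0.47, 0, 1],
  [0.04, 0, 0.47, 0, 1],
  [0.04, 0, 0.47, 0, 1],
  [0.04, 0, 0.47, 0, 1],
])

```text
time: 7.0
tool_pos: [0.4093, 0.3539, 0.082]
ee_rot: [-3.142, -0.0, 1.764]
wrist_force: [-0.2, -0.7, -1.3]
width: 0.0097
finger_force: 30.0
```

servo_tool([
  [0, 0.2, 0, 0, 1],
  [0, 0.4, 0, 0, 1],
  [0, 0.6, 0, 0, 1],
  [0, 0.8, 0, 0, 1],
  [0, 0.9, 0, 0, 1],
  [0, 1.0, 0, 0, 1],
  [0, 1.0, 0, 0, 1],
  [0, 1.0, 0, 0, 1],
])

```text
time: 7.67
tool_pos: [0.4339, 0.3587, 0.0819]
ee_rot: [-3.141, 0.0, 1.764]
wrist_force: [0.6, 0.5, -0.5]
width: 0.0095
finger_force: 30.0
```

servo_tool([
  [0, 0.2, 0, 0, 1],
  [0, 0.4, 0, 0, 1],
  [0, 0.6, 0, 0, 1],
  [0, 0.8, 0, 0, 1],
  [0, 1.0, 0, 0, 1],
  [0, 1.2, 0, 0, 1],
  [0, 1.4, 0, 0, 1],
  [0, 1.6, 0, 0, 1],
  [0, 1.7, 0, 0, 1],
  [0, 1.7, 0, 0, 1],
])

```text
time: 8.5
tool_pos: [0.4761, 0.3669, 0.0819]
ee_rot: [3.141, -0.0, 1.764]
wrist_force: [-0.5, 0.1, -1.9]
width: 0.0096
finger_force: 30.0
```

servo_tool([
  [0, 0, 0, 0, 1],
  [0, 0, 0, 0, 1],
  [0, 0, 0, 0, 1],
  [0, 0, 0, 0, 1],
])

```text
time: 8.83
tool_pos: [0.4753, 0.3669, 0.0821]
ee_rot: [3.142, -0.0, 1.764]
wrist_force: [-0.6, -0.5, -1.0]
width: 0.0101
finger_force: 30.0
```

```bash
python3 - <<'E'
from h import *
s=cam("wrist");o=robot.get_obs();print(o["tool_pos"],o["ee_rot"])
cv2.imwrite("pics/w4.png",s["image"])
cv2.imwrite("pics/c4.png",cv2.resize(s["image"][170:350,260:520],(800,554),interpolation=cv2.INTER_NEAREST))
E
```

```text
[0.47534194 0.36690234 0.08208395] [ 3.14152342e+00 -1.17478883e-04  1.76414125e+00]
```

View pics/c4.png

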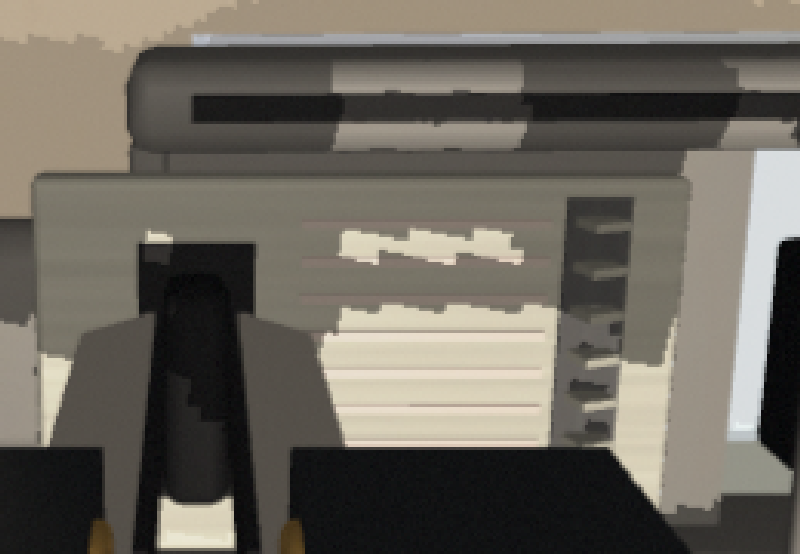

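c4 shows the plate level between the rails but with a gap to the near rail of about 9 px (4 mm rather than 2.5), and the catch about 17–18 mm ahead of the nose. I'll correct 1.4 mm sideways and advance.

servo_tool([
  [0.03, 0, 0, 0, 1],
  [0.055, 0, 0, 0, 1],
  [0.055, 0.1, 0, 0, 1],
  [0.055, 0.2, 0, 0, 1],
  [0.055, 0.3, 0, 0, 1],
  [0.055, 0.4, 0, 0, 1],
  [0.055, 0.48, 0, 0, 1],
  [0.055, 0.54, 0, 0, 1],
  [0.055, 0.54, 0, 0, 1],
  [0.055, 0.54, 0, 0, 1],
])

```text
time: 9.72
tool_pos: [0.4886, 0.3708, 0.0819]
ee_rot: [-3.141, -0.0, 1.764]
wrist_force: [0.0, -0.2, -0.5]
width: 0.0095
finger_force: 30.0
```

servo_tool([
  [0, 0.03, 0, 0, 1],
  [0, 0.06, 0, 0, 1],
  [0, 0.06, 0, 0, 1],
  [0, 0.06, 0, 0, 1],
])

```text
time: 10.05
tool_pos: [0.49, 0.3711, 0.082]
ee_rot: [3.142, -0.0, 1.764]
wrist_force: [-0.2, 0.1, -1.2]
width: 0.01
finger_force: 30.0
```

servo_tool([
  [0, 0.02, 0, 0, 1],
  [0, 0.04, 0, 0, 1],
  [0, 0.04, 0, 0, 1],
  [0, 0.04, 0, 0, 1],
])

```text
time: 10.38
tool_pos: [0.491, 0.3713, 0.082]
ee_rot: [3.142, -0.0, 1.764]
wrist_force: [0.2, -0.2, -0.6]
width: 0.0098
finger_force: 30.0
```

servo_tool([
  [0, 0.02, 0, 0, 1],
  [0, 0.04, 0, 0, 1],
  [0, 0.04, 0, 0, 1],
  [0, 0.04, 0, 0, 1],
])

```text
time: 10.72
tool_pos: [0.4919, 0.3715, 0.082]
ee_rot: [3.142, -0.0, 1.764]
wrist_force: [0.3, 1.2, -1.0]
width: 0.0094
finger_force: 30.0
```

servo_tool([
  [0, 0.02, 0, 0, 1],
  [0, 0.04, 0, 0, 1],
  [0, 0.04, 0, 0, 1],
  [0, 0.04, 0, 0, 1],
])

```text
time: 11.05
tool_pos: [0.493, 0.3717, 0.082]
ee_rot: [3.142, -0.0, 1.764]
wrist_force: [1.0, -0.5, -0.6]
width: 0.0095
finger_force: 30.0
```

servo_tool([
  [0, 0.02, 0, 0, 1],
  [0, 0.04, 0, 0, 1],
  [0, 0.04, 0, 0, 1],
  [0, 0.04, 0, 0, 1],
])

```text
time: 11.38
tool_pos: [0.4932, 0.3717, 0.0819]
ee_rot: [-3.14, 0.0, 1.764]
wrist_force: [-2.6, -0.8, 0.7]
width: 0.0096
finger_force: 30.0
```

servo_tool([
  [0, 0.02, 0, 0, 1],
  [0, 0.04, 0, 0, 1],
  [0, 0.04, 0, 0, 1],
  [0, 0.04, 0, 0, 1],
])

```text
time: 11.72
tool_pos: [0.4936, 0.3718, 0.0817]
ee_rot: [-3.139, 0.0, 1.764]
wrist_force: [-5.1, -2.7, 0.6]
width: 0.0097
finger_force: 30.0
```

Contact is felt at TCP x of about 0.493. I'll compress the catch by about 3 mm in small steps.

servo_tool([
  [0, 0.02, 0, 0, 1],
  [0, 0.04, 0, 0, 1],
  [0, 0.04, 0, 0, 1],
  [0, 0.04, 0, 0, 1],
])

```text
time: 12.05
tool_pos: [0.4943, 0.3719, 0.0817]
ee_rot: [-3.138, 0.0, 1.764]
wrist_force: [-5.8, -2.7, 1.5]
width: 0.0097
finger_force: 30.0
```

servo_tool([
  [0, 0.02, 0, 0, 1],
  [0, 0.04, 0, 0, 1],
  [0, 0.04, 0, 0, 1],
  [0, 0.04, 0, 0, 1],
])

```text
time: 12.38
tool_pos: [0.495, 0.372, 0.0817]
ee_rot: [-3.137, 0.001, 1.764]
wrist_force: [-6.5, -0.8, 2.3]
width: 0.0092
finger_force: 30.0
```

servo_tool([
  [0, 0.02, 0, 0, 1],
  [0, 0.04, 0, 0, 1],
  [0, 0.04, 0, 0, 1],
  [0, 0.04, 0, 0, 1],
])

```text
time: 12.72
tool_pos: [0.4956, 0.3722, 0.0817]
ee_rot: [-3.137, 0.001, 1.764]
wrist_force: [-7.8, -2.3, 1.9]
width: 0.0096
finger_force: 30.0
```

servo_tool([
  [0, 0.02, 0, 0, 1],
  [0, 0.03, 0, 0, 1],
  [0, 0.03, 0, 0, 1],
  [0, 0.03, 0, 0, 1],
])

```text
time: 13.05
tool_pos: [0.4962, 0.3723, 0.0817]
ee_rot: [-3.136, 0.001, 1.764]
wrist_force: [-7.5, -2.0, 2.5]
width: 0.0096
finger_force: 30.0
```

servo_tool([
  [0, 0, 0.02, 0, 1],
  [0, 0, 0.04, 0, 1],
  [0, 0, 0.06, 0, 1],
  [0, 0, 0.08, 0, 1],
  [0, 0, 0.08, 0, 1],
  [0, 0, 0.08, 0, 1],
])

```text
time: 13.55
tool_pos: [0.4962, 0.3724, 0.0797]
ee_rot: [-3.136, 0.0, 1.765]
wrist_force: [-7.7, -1.6, 2.0]
width: 0.0096
finger_force: 30.0
```

servo_tool([
  [0, 0, 0.02, 0, 1],
  [0, 0, 0.04, 0, 1],
  [0, 0, 0.06, 0, 1],
  [0, 0, 0.06, 0, 1],
  [0, 0, 0.06, 0, 1],
])

```text
time: 13.97
tool_pos: [0.4962, 0.3725, 0.0783]
ee_rot: [-3.136, 0.0, 1.765]
wrist_force: [-7.8, -2.3, 2.4]
width: 0.0097
finger_force: 30.1
```

servo_tool([
  [0, 0, 0.02, 0, 1],
  [0, 0, 0.04, 0, 1],
  [0, 0, 0.04, 0, 1],
  [0, 0, 0.04, 0, 1],
])

```text
time: 14.3
tool_pos: [0.4962, 0.3726, 0.0773]
ee_rot: [-3.136, 0.0, 1.765]
wrist_force: [-8.6, -1.0, 3.3]
width: 0.0098
finger_force: 30.1
```

servo_tool([
  [0, 0, 0.02, 0, 1],
  [0, 0, 0.04, 0, 1],
  [0, 0, 0.04, 0, 1],
  [0, 0, 0.04, 0, 1],
])

```text
time: 14.63
tool_pos: [0.4962, 0.3726, 0.0764]
ee_rot: [-3.137, 0.0, 1.765]
wrist_force: [-8.4, -1.8, 2.5]
width: 0.01
finger_force: 30.1
```

servo_tool([
  [0, 0, 0.015, 0, 1],
  [0, 0, 0.03, 0, 1],
  [0, 0, 0.03, 0, 1],
  [0, 0, 0.03, 0, 1],
])

```text
time: 14.97
tool_pos: [0.4964, 0.3726, 0.076]
ee_rot: [-3.137, -0.0, 1.765]
wrist_force: [-7.7, -2.0, 3.1]
width: 0.0097
finger_force: 30.0
```

servo_tool([
  [0, 0, 0.015, 0, 1],
  [0, 0, 0.03, 0, 1],
  [0, 0, 0.03, 0, 1],
  [0, 0, 0.03, 0, 1],
])

```text
time: 15.3
tool_pos: [0.4964, 0.3726, 0.0759]
ee_rot: [-3.137, -0.0, 1.765]
wrist_force: [-7.7, -2.0, 5.7]
width: 0.0098
finger_force: 30.0
```

The plate is on the floor (fz rising, z stopped). I'll ease back so the tail rests against the lip.

servo_tool([
  [0, -0.02, -0.02, 0, 1],
  [0, -0.04, -0.02, 0, 1],
  [0, -0.06, -0.02, 0, 1],
  [0, -0.06, -0.02, 0, 1],
  [0, -0.06, -0.02, 0, 1],
])

```text
time: 15.72
tool_pos: [0.4955, 0.3725, 0.0759]
ee_rot: [-3.138, -0.0, 1.765]
wrist_force: [-6.1, -0.7, 3.3]
width: 0.0095
finger_force: 30.0
```

servo_tool([
  [0, -0.02, 0, 0, 1],
  [0, -0.04, 0, 0, 1],
  [0, -0.04, 0, 0, 1],
  [0, -0.04, 0, 0, 1],
])

```text
time: 16.05
tool_pos: [0.4952, 0.3724, 0.0759]
ee_rot: [-3.14, -0.0, 1.764]
wrist_force: [-4.9, -1.8, 3.1]
width: 0.0097
finger_force: 30.0
```

servo_tool([
  [0, -0.02, 0, 0, 1],
  [0, -0.04, -0.02, 0, 1],
  [0, -0.04, -0.02, 0, 1],
  [0, -0.04, -0.02, 0, 1],
])

```text
time: 16.38
tool_pos: [0.4952, 0.3724, 0.0759]
ee_rot: [3.141, -0.001, 1.764]
wrist_force: [-3.0, -0.6, 0.9]
width: 0.01
finger_force: 30.0
```

servo_tool([
  [0, -0.01, 0, 0, 1],
  [0, -0.02, 0, 0, 1],
  [0, -0.02, 0, 0, 1],
  [0, -0.02, 0, 0, 1],
])

```text
time: 16.72
tool_pos: [0.4952, 0.3724, 0.0759]
ee_rot: [3.14, -0.001, 1.764]
wrist_force: [0.1, 2.1, -1.4]
width: 0.0095
finger_force: 30.0
```

servo_tool([
  [0, 0, 0, 0, 0.9],
  [0, 0, 0, 0, 0.8],
  [0, 0, 0, 0, 0.75],
  [0, 0, 0, 0, 0.75],
  [0, 0, 0, 0, 0.75],
  [0, 0, 0, 0, 0.75],
])

```text
time: 17.22
tool_pos: [0.4949, 0.3718, 0.0762]
ee_rot: [3.141, 0.0, 1.764]
wrist_force: [0.3, 0.5, -0.2]
width: 0.0236
finger_force: 0.0
```

servo_tool([
  [0, 0, -0.2, 0, 0.75],
  [0, 0, -0.6, 0, 0.75],
  [0, 0, -1.2, 0, 0.75],
  [0, 0, -2.0, 0, 0.75],
  [0, 0, -3.0, 0, 0.75],
  [0, 0, -4.0, 0, 0.75],
  [0, 0, -4.0, 0, 0.75],
  [0, 0, -4.0, 0, 0.75],
])

```text
time: 17.88
tool_pos: [0.4959, 0.3728, 0.1794]
ee_rot: [3.136, -0.002, 1.764]
wrist_force: [0.3, 0.3, 0.2]
width: 0.0235
finger_force: 0.0
```

```bash
python3 - <<'E'
from h import *
s=cam("wrist");cv2.imwrite("pics/w5.png",s["image"])
E
```

```text
(no output)
```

View pics/w5.png

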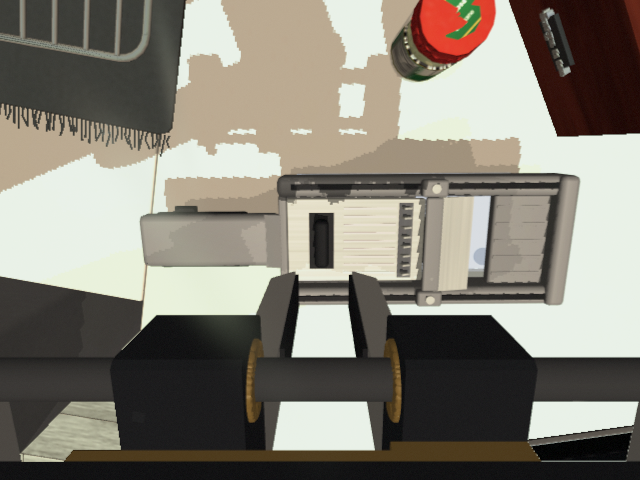

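w5 shows the insert in the pocket: tail at column 288 just inside the lip (281–287), nose at the bridge (422), square between the rails, with the fingers clear. Handing in.

```bash
python3 -c "
from bench import robot
print(robot.close_job())"
```

```text
the job is handed in; nothing more can be done
None
```

The julienne insert is in the slicer pocket between lip and catch and the gripper has let go. Forces read at the wrist while fitting it stayed under about 10 N, the plain insert was left alone, and I handed the job in at about 18 s; no verdict came back.

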